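Set out a washed clarinet from the drying rack into the parts holder

TASK

The stripped plastic clarinet has dried on the slanted pegs. Draw its two long joints off and stand them upright, same end down as now, one in each of the two deep cups of the wooden parts holder, and stand the barrel in the empty shallow cup beside the mouthpiece, so that all are ready for the next bench job. Lower each piece right down into its cup and let it go there, do not drop anything, and leave the mouthpiece, bell and pad jar where they are.

Things in the scene. Friction and masses are not known exactly. Their poses are not given: they have to be found in the camera images.
- drying_rack: Fixed rack, left or right of the holder: grey drip tray 165 x 300 x 16 mm, above it a white sloping board (85 mm up the slope, 280 mm along y) with three blue pegs in a row along y, 90 mm apart. Pegs: 12 mm thick, 50 mm long, square to the board, leaning 30 degrees towards the rack's -x: direction (-0.5, 0, 0.866) in the rack frame. Origin: on the bench under the tray, 35 mm in front (-x) of its centre; z up.
- peg_left (a point): Foot of the peg at the rack's +y end, where its axis meets the board's upper face: (75, 90, 85) mm in the rack frame. Axes as the rack's.
- peg_mid (a point): Foot of the middle peg: (75, 0, 85) mm in the rack frame.
- peg_right (a point): Foot of the peg at the rack's -y end: (75, -90, 85) mm in the rack frame.
- upper_joint: Black tube 178 mm long, 27 mm thick, with a 22 mm thick corked tenon 16 mm long at each end; tone holes, small posts 83 to 128 mm above the foot, bore 15 mm, about 0.11 kg. Sits on one of the pegs (any), its foot on the board, leaning with the peg, loose by 1.5 mm each way. Smooth to grip 130 to 160 mm above the foot. Origin: centre of the lower end (foot); z along the tube to the upper end.
- lower_joint: Black tube 192 mm long, 29 mm thick, nickel ring flush at the top, 24 mm thick corked tenon 18 mm long at the foot; big tone holes, posts 87 to 138 mm above the foot, bore 15 mm, about 0.14 kg. Sits on another peg in the same way. Smooth to grip 142 to 190 mm above the foot. Origin: centre of the lower end (foot); z along the tube to the upper end.
- barrel: Short black tube with a nickel ring at both ends, 62 mm long, 32 to 34 mm thick, bore 15 mm, about 0.055 kg. Sits on the remaining peg, its foot on the board; the peg ends 12 mm below its top. Origin: centre of the lower end (foot); z along the tube to the upper end.
- parts_holder: Fixed wooden board 210 x 210 x 20 mm with four upright round cups in a square, 100 mm apart (at +-50 mm). The two at its +x (far) side are the deep cups; of the two shallow ones at its -x side the one at +y holds the mouthpiece, the one at -y is empty and takes the barrel. Origin: centre of the underside, on the bench; z up.
- deep_cup_left (a point): Centre of the inner floor of the deep cup at (50, 50) mm in the holder frame, 26 mm above the bench. Inside 35 mm in diameter and 64 mm deep; outside 48 mm in diameter, rim 90 mm above the bench. Either joint may go into it. Axes as the holder's.
- deep_cup_right (a point): Centre of the inner floor of the deep cup at (50, -50) mm in the holder frame; otherwise the same as the left one.
- barrel_seat (a point): Centre of the inner floor of the empty shallow cup at (-50, -50) mm in the holder frame, 26 mm above the bench. Inside 40 mm in diameter and 12 mm deep, outside 51 mm, rim 38 mm above the bench.
- mouthpiece: Black mouthpiece, 88 mm long, 27 mm in diameter with a nickel band, standing beak up in the other shallow cup at (-50, 50) mm of the holder; its top is 114 mm above the bench. Origin: centre of its lower end; z up. Leave it.
- bell: Clarinet bell standing on the bench beyond the work, flare down: 74 mm in diameter at the bottom, 98 mm high. Origin: centre of the underside. Leave it.
- pad_jar: Glass jar with a red lid, 68 mm in diameter, 85 mm high, standing on the bench beyond the work. Origin: centre of the underside. Leave it.
Not all that is in view belongs to the job. Leave any blue or orange look-alike of the upper_joint alone.

How it is judged:
By the outcome, as a careful person would: the job done as asked, in the order asked, and still so for the second after the job is handed in, with the robot touching nothing.
It also fails if it takes over 72 s, if anything falls off the work surface, if the arm or the gripper's body presses on something with over 40 N, if the wrist force passes 120 N, or if a joint passes its speed limit or range.

ROBOT

A 7-joint arm with a two-finger parallel gripper is mounted at the origin on the work surface. World frame = base frame: x ahead of the robot, y to its left, z up, the work surface at z = 0. Lengths are in m, angles in degrees, forces in N, time in s.
With the tool pointing down it reaches from about 0.425 to 0.875 m from the base axis. Payload 4.7 kg.
Tool frame: the origin (TCP) lies on the centre line of the jaws, within the pads' length; the fingertips stand 8 mm ahead of it and the grasp point (between the pads) lies 11 mm behind it; z points along the fingers, y is the direction in which the jaws open and shut (so a half turn about z gives the same grasp; the last joint's range is limited). The gripper opens to 87 mm and grips with 3 to 60 N. Pads are 19 mm wide; open, the fingers measure 117 mm over their backs; the gripper's body (75 mm by 190 mm) begins 51 mm behind the grasp point.
Start: joints at [-72.302, 18.392, -4.016, 83.108, 1.295, 78.541, -3.26], TCP at [0.189, 0.622, 0.231] pointing down, gripper open.
Joint ranges: [-163.93, 163.93], [-17.29, 119.83], [-79.2, 71.16], [3.27, 140.29], [-89.18, 269.18], [5.43, 117.66], [-154.24, 154.24]. Speed limits (degrees/s): [147.25, 147.25, 180, 180, 180, 180, 180].

INTERFACE

Orientations are given as [roll, pitch, yaw] about the fixed x, y, z axes, in that order (R = Rz(yaw) Ry(pitch) Rx(roll)).
In Python, from cell import env gives the robot as it stands. The module is installed in compiled form; this text tells all that it offers.
- The arm moves only by the tool move_arm, never from a script. Its argument "steps" is a list of rows, each a list of 2 entries, a list of its own where there are three numbers: the shift along the tool's x, y, z in m, then the turn about the tool's z in rad. A call has 1 to 20 rows; each row is the pose to reach, as a shift and turn from the pose commanded when the call began, along the tool's axes at that moment; what a row does not reach only later rows make up. A row lasts 1/8 s, in which the tool goes at most 62.5 mm and 10.7 degrees, less where a joint would pass 70% of its speed; a pose out of reach is approached as far as the arm can. A call with a gripper value outside its range is refused whole. "hand" is the closure, from -1 (fully open) to 1 (shut), set as the call begins (left out, the last holds). The fingers move at their own pace and stop on an object; "squeeze" is the grip in N (left out, the last holds). Time passes only in rows, so rows that repeat a pose let the fingers close. It gives the time, the measured TCP pose, the force and the opening at its end, in the units of the state.
- env.get_obs(): the state, without advancing time (a new reading comes with each control period).
- env.read_camera(name): name is "scene" or "side" or "wrist"; returns (picture, depth): 384x512x3 uint8, red, green, blue; 384x512 float32, m along the optical axis (not along the pixel's ray), 0 where there is no reading.
- env.calibration(name): a dict with "intrinsics" (3x3 intrinsics, pixels), "position" and "orientation" of the camera in the world; the wrist camera has in their place "mount" (4x4, takes a point from camera to tool coordinates, whose origin is the TCP and whose axes are the flange's). Camera axes: x right, y up, looking along -z (the intrinsics and any distortion apply to the point x, -y, -z); pixel columns grow to the right and rows downward; lengths in m; the calibration is good to about 2 mm. A picture is of the moment at which its call begins: read the wrist's pose just before it. calibration takes no time and is no camera call.
- env.sign_off(): hands the job in, once; it reports no verdict.
Trained networks look in the newest picture that a camera, given by its name, has taken for a name from the list of things; names that differ only in an ending like _2 or _b are one class to them, and where a whole thing is asked for, a point or a joint stands for the part that bears it (a point fixed in the world has none). Each returns a list of dicts, best first, with "conf" (0 to 1); they miss things now and then, are a little off and sometimes report something else, mostly with a low value. They report only what shows in the picture. A call takes as long as a camera call. They do not tell look-alikes from the thing itself.
- env.cut_out(camera, query): "region" (384x512 bool, what is visible of it) and "uv" ([column, row] in pixels, amid what is visible of it).
The state is a dict: "time_s": time; "qpos": joint angles; "joint_velocities": joint speeds; "effort": joint torques, N m; "tool_pos": TCP position; "tool_rot": TCP orientation; "force": force on the tool from outside, world axes, zero at the start; "wrist_torque": the same for the moment, N m; "grip_width": finger opening in m.
Only numpy, scipy, OpenCV 4.12 (cv2) and the standard library are available. Lean on these libraries where they do the work, as an engineer would, in place of code of your own. Each camera call takes 0.05 s, during which the arm holds its last target. There are 200 camera calls.

## Working session

There is one attempt and no reset: what is moved stays moved. The work goes in short steps, Python scripts to look and compute and a tool call to move; the robot and the scene stay as the last step left them, time stands still between calls to the robot, and variables do not carry over. Pictures are saved under pics/ and viewed, about 8 in all and at most 12, crops included, and the job is handed in when it is done.

Besides the shell and the picture viewer there is one more tool, called after "Request:" in YAML: its name, and indented under it one key for each argument. move_arm: Moves the arm, as the interface text tells. Its arguments: {"type":"object","properties":{"steps":{"type":"array"},"hand":{"type":"number"},"squeeze":{"type":"number"}},"required":["steps"]}

```bash
mkdir -p pics; cat > h.py <<'E'
import numpy as np, cv2
from scipy.spatial.transform import Rotation as R
from cell import env
def Rm(o):
    o=np.array(o,float)
    return o if o.shape==(3,3) else R.from_euler('xyz',o,degrees=True).as_matrix()
def cloud(name):
    o=env.get_obs(); im,d=env.read_camera(name); c=env.calibration(name)
    K=np.array(c['intrinsics']); v,u=np.mgrid[:384,:512]
    p=np.stack([(u-K[0,2])/K[0,0]*d,-(v-K[1,2])/K[1,1]*d,-d],-1)
    if 'mount' in c:
        M=np.array(c['mount']); p=p@M[:3,:3].T+M[:3,3]
        p=p@Rm(o['tool_rot']).T+np.array(o['tool_pos'])
    else: p=p@Rm(c['orientation']).T+np.array(c['position'])
    p[d==0]=np.nan
    return im,p
def save(im,n): cv2.imwrite('pics/'+n,cv2.cvtColor(im,cv2.COLOR_RGB2BGR))
E
python3 - <<'E'
from h import *
print(env.get_obs())
ims=[]
for n in ['scene','side']:
    c=env.calibration(n); print(n,c)
    im,p=cloud(n); np.savez(n,im=im,p=p); save(im,n+'.png')
    for q in ['upper_joint','lower_joint','barrel','parts_holder','drying_rack','mouthpiece']:
        for r in env.cut_out(n,q)[:3]:
            m=r['region']; print(n,q,round(r['conf'],2),np.round(r['uv']),m.sum(),np.round(np.nanmedian(p[m],0),3))
print(env.calibration('wrist'))
E
```

```text
{'time_s': 0.0, 'qpos': array([-72.30148903,  18.4383017 ,  -4.0152673 ,  83.17649689,
         1.29457024,  78.54048604,  -3.25931112]), 'joint_velocities': array([-0.06655724,  0.00564404,  0.03826553, -0.08168679, -0.04417102,
        0.03367256,  0.14230325]), 'effort': array([-4.44802390e-04, -4.91278338e+01, -4.04314790e-01, -3.12533605e+01,
       -6.39710831e-02,  4.37267090e-02,  1.83898655e-04]), 'tool_pos': array([0.18874363, 0.62141851, 0.22945608]), 'tool_rot': array([-1.79889936e+02,  5.50221325e-03,  1.63111632e+02]), 'force': array([ 0.05282052, -0.02636737, -0.38635046]), 'wrist_torque': array([ 0.019445  ,  0.04492894, -0.02626251]), 'grip_width': 0.08712296396730648}
scene {'intrinsics': array([[394.79162347,   0.        , 256.85564249],
       [  0.        , 394.79162347, 187.57720556],
       [  0.        ,   0.        ,   1.        ]]), 'position': array([1.31452709, 0.40736827, 0.64021037]), 'orientation': array([ 56.71202845,  -0.8503953 , 118.10538815])}
scene upper_joint 0.97 [351. 182.] 418 [0.318 0.201 0.02 ]
scene upper_joint 0.97 [426. 209.] 557 [0.322 0
[... 903 characters left out ...]
.193]
side barrel 0.6 [185. 145.] 139 [0.574 0.268 0.128]
side parts_holder 0.82 [304. 271.] 5544 [ 0.553 -0.217  0.02 ]
side drying_rack 0.77 [211. 184.] 5113 [0.58  0.163 0.005]
{'intrinsics': array([[307.42207275,   0.        , 257.09413354],
       [  0.        , 307.42207275, 187.10006637],
       [  0.        ,   0.        ,   1.        ]]), 'mount': array([[-1.78069773e-04,  9.52170933e-01,  3.05565841e-01,
         8.58235529e-02],
       [ 9.99999895e-01,  4.02011914e-05,  4.57483558e-04,
        -2.21038832e-03],
       [ 4.23318435e-04,  3.05565891e-01, -9.52170839e-01,
        -1.54664083e-01],
       [ 0.00000000e+00,  0.00000000e+00,  0.00000000e+00,
         1.00000000e+00]])}
```

View pics/scene.png

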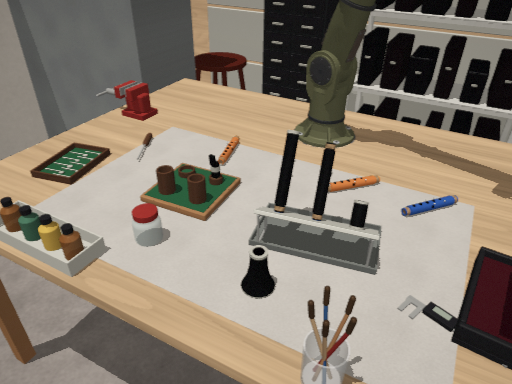

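View pics/side.png

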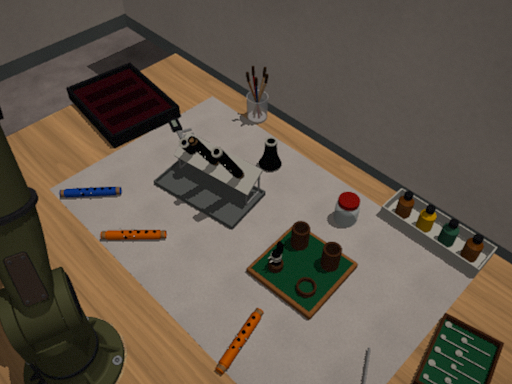

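Both views show the rack with, from right to left, the lower joint, upper joint and barrel on its pegs (scene pixels 287,168; 323,178; 358,217). The green holder is at scene 190,190 with two deep cups, the mouthpiece and the empty cup. Three blue or orange decoys lie on the mat. Next I fit the poses.

```bash
python3 - <<'E'
from h import *
P=[];C=[]
for n in ['scene','side']:
    f=np.load(n+'.npz'); P.append(f['p'].reshape(-1,3)); C.append(f['im'].reshape(-1,3))
for n,p,c in zip(['scene','side'],P,C):
    ci=c.astype(int)
    ok=np.isfinite(p[:,0])
    # holder
    m=ok&(abs(p[:,2]-.02)<.008)&(abs(p[:,0]-.56)<.2)&(abs(p[:,1]+.2)<.2)&(ci[:,1]>ci[:,0]+15)&(ci[:,1]>ci[:,2]+10)
    print(n,'green',m.sum(),cv2.minAreaRect(p[m][:,:2].astype(np.float32)*1000), 'z',np.median(p[m,2]))
    m=ok&(abs(p[:,2]-.09)<.004)&(abs(p[:,0]-.56)<.16)&(abs(p[:,1]+.2)<.16)
    lab=p[m]; 
    if len(lab)>10:
        from scipy.cluster.vq import kmeans2
        k,l=kmeans2(lab[:,:2],2,seed=1,minit='++')
        for i in range(2): print(' cup',cv2.minEnclosingCircle(lab[l==i][:,:2].astype(np.float32)*1000),(l==i).sum())
    m=ok&(p[:,2]>.1)&(p[:,2]<.114)&(abs(p[:,0]-.52)<.08)&(abs(p[:,1]+.15)<.08); print(' mp',np.median(p[m],0))
    # rack tubes
    dark=ci.max(1)<110
    for nm,yy in [('low',.09),('up',.19),('bar',.28)]:
        m=ok&(p[:,2]>.1)&(p[:,2]<.28)&(abs(p[:,0]-.57)<.1)&(abs(p[:,1]-yy)<.035)
        q=p[m]; 
        if len(q)<20: continue
        A=np.c_[q[:,2]-.17,np.ones(len(q))]; s=np.linalg.lstsq(A,q[:,:2],rcond=None)[0]
        print(' ',nm,len(q),'slope',s[0].round(3),'at z.17',s[1].round(4),'zmax',np.percentile(q[:,2],99).round(3))
    # white board
    m=ok&(ci.min(1)>140)&(p[:,2]>.05)&(p[:,2]<.12)&(abs(p[:,0]-.6)<.12)&(abs(p[:,1]-.19)<.2)
    print(' board',m.sum(),cv2.minAreaRect(p[m][:,:2].astype(np.float32)*1000))
    m=ok&(ci.max(1)<200)&(p[:,2]>.009)&(p[:,2]<.022)&(abs(p[:,0]-.6)<.18)&(abs(p[:,1]-.19)<.22)&(p[:,0]>.45)
    print(' tray',m.sum(),cv2.minAreaRect(p[m][:,:2].astype(np.float32)*1000))
E
```

```text
scene green 1258 ((560.2696533203125, -197.09384155273438), (193.1432342529297, 188.82403564453125), 3.608091354370117) z 0.020389826768918262
 cup ((615.9398193359375, -244.307861328125), 25.65776252746582) 81
 cup ((566.6199340820312, -144.80149841308594), 65.55707550048828) 111
 mp [ 0.52106316 -0.14985461  0.10856328]
  low 1004 slope [-0.631 -0.086] at z.17 [0.5932 0.1028] zmax 0.255
  up 964 slope [-0.725 -0.068] at z.17 [0.5793 0.1899] zmax 0.24
  bar 476 slope [-1.302  0.   ] at z.17 [0.5351 0.2828] zmax 0.144
 board 993 ((618.2763671875, 196.41152954101562), (79.19483947753906, 279.64068603515625), 9.378385543823242)
 tray 853 ((630.371337890625, 198.6067657470703), (283.97900390625, 300.0675964355469), 9.501314163208008)
side green 2932 ((560.4100341796875, -198.6732940673828), (191.96072387695312, 190.8655548095703), 2.891817331314087) z 0.019723852440081013
 cup ((561.9434814453125, -150.53468322753906), 66.0311508178711) 135
 cup ((611.4473876953125, -247.97540283203125), 23.96766471862793) 114
 mp [ 0.51488    -0.15744897  0.10866857]
  low 487 slope [-0.738 -0.06 ] at z.17 [0.5858 0.0878] zmax 0.256
  up 350 slope [-0.69  -0.028] at z.17 [0.5678 0.1751] zmax 0.241
  bar 177 slope [-1.553  0.123] at z.17 [0.5131 0.2795] zmax 0.145
 board 0 ((0.0, 0.0), (0.0, 0.0), 0.0)
 tray 512 ((585.4244384765625, 189.1441650390625), (337.9853820800781, 313.5693359375), 14.455883026123047)
```

```bash
cat >> h.py <<'E'
def plan(x,y,z,yaw=None,frm=None):
    "shift in tool axes and turn to reach world TCP target (from measured pose)"
    o=env.get_obs(); Rt=Rm(o['tool_rot']); p=np.array(o['tool_pos']) if frm is None else np.array(frm)
    s=Rt.T@(np.array([x,y,z])-p); t=0
    if yaw is not None: t=-np.radians((yaw-o['tool_rot'][2]+90)%180-90)
    print('shift',s.round(4),'turn',round(t,3))
E
python3 -c "
from h import *
plan(.189,.622,.36); plan(.53,.14,.36,189.4)"
```

```text
shift [-1.000e-04  1.000e-04 -1.294e-01] turn 0
shift [-0.4664 -0.3621 -0.1294] turn -0.459
```

Request:
move_arm:
  steps:
    - [[0,0,-0.06],0]
    - [[0,0,-0.125],0]
    - [[-0.05,-0.036,-0.13],-0.1]
    - [[-0.092,-0.072,-0.13],-0.2]
    - [[-0.138,-0.108,-0.13],-0.3]
    - [[-0.184,-0.144,-0.13],-0.4]
    - [[-0.23,-0.18,-0.13],-0.459]
    - [[-0.276,-0.216,-0.13],-0.459]
    - [[-0.322,-0.252,-0.13],-0.459]
    - [[-0.368,-0.288,-0.13],-0.459]
    - [[-0.414,-0.324,-0.13],-0.459]
    - [[-0.45,-0.35,-0.13],-0.459]
    - [[-0.4664,-0.362,-0.13],-0.459]
    - [[-0.4664,-0.362,-0.13],-0.459]
    - [[-0.4664,-0.362,-0.13],-0.459]
  hand: -1
  squeeze: 20

```text
time_s: 2.58
tool_pos: [0.5293, 0.1415, 0.3606]
tool_rot: [179.9, -0.0, -170.5]
force: [-0.3, 0.9, 0.4]
grip_width: 0.087
```

```bash
python3 - <<'E'
from h import *
o=env.get_obs(); print(o['time_s'],o['tool_pos'],o['tool_rot'])
im,p=cloud('wrist'); save(im,'w1.png'); np.savez('w1',im=im,p=p)
ex=np.array([np.cos(np.radians(9.4)),np.sin(np.radians(9.4))]); ey=np.array([-ex[1],ex[0]])
q=p.reshape(-1,3); q=q[np.isfinite(q[:,0])]
xr=(q[:,:2]-[.618,.196])@np.c_[ex,ey]
# nearest layer: at height bands list y extents per tube
for yy in (-90,0,90):
  for z in np.arange(.115,.26,.02):
    m=(abs(q[:,2]-z)<.006)&(abs(xr[:,1]-yy/1e3)<.035)&(abs(xr[:,0])<.13)
    if m.sum()>15:
        a=xr[m]*1e3; print(yy,round(z,3),m.sum(),'x',np.percentile(a[:,0],[2,50,98]).round(1),'y',np.percentile(a[:,1],[2,98]).round(1), 'ymid',np.percentile(a[:,1],[2,98]).mean().round(1))
E
```

```text
2.575 [0.52933516 0.1415071  0.36055949] [ 1.79948988e+02 -1.51182276e-02 -1.70489392e+02]
-90 0.115 28 x [-26.6 -12.1  -5. ] y [-98.2 -75.8] ymid -87.0
-90 0.135 34 x [-39.5 -23.1 -16.7] y [-94.1 -76. ] ymid -85.1
-90 0.155 51 x [-61.5 -37.2 -28. ] y [-96.8 -75.1] ymid -86.0
-90 0.175 47 x [-60.5 -46.7 -39.5] y [-95.1 -76. ] ymid -85.5
-90 0.195 57 x [-77.4 -57.7 -51.7] y [-96. -76.] ymid -86.0
-90 0.215 68 x [-86.  -70.2 -63.1] y [-96.1 -76. ] ymid -86.1
-90 0.235 152 x [-104.3  -91.3  -74.9] y [-96.8 -76.3] ymid -86.5
-90 0.255 426 x [-106.4  -97.   -87.9] y [-103.7  -76.6] ymid -90.1
0 0.115 21 x [-29.1 -12.2  -6.8] y [-13.    4.8] ymid -4.1
0 0.135 29 x [-39.8 -24.1 -17.6] y [-13.2   4.8] ymid -4.2
0 0.155 48 x [-64.2 -37.7 -30. ] y [-13.7   8.3] ymid -2.7
0 0.175 39 x [-59.6 -47.4 -40.7] y [-13.5   5.2] ymid -4.2
0 0.195 50 x [-80.1 -58.8 -52.5] y [-13.5   5.7] ymid -3.9
0 0.215 71 x [-95.8 -71.4 -64.4] y [-13.6   9.5] ymid -2.0
0 0.235 444 x [-104.   -94.4  -77.4] y [-11.2   9.2] ymid -1.0
90 0.115 81 x [-37.2 -21.7  -3.7] y [73.4 96.7] ymid 85.0
90 0.135 340 x [-50.6 -40.  -16.9] y [ 74.2 104.5] ymid 89.3
```

View pics/w1.png

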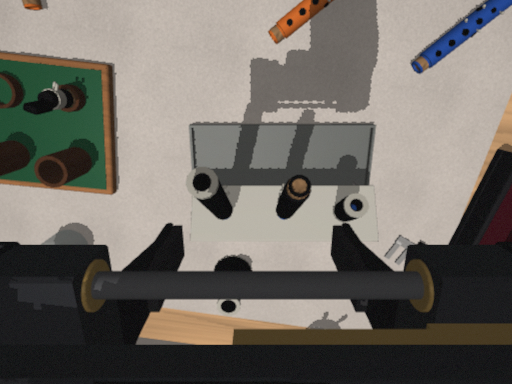

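The wrist view shows the tube tops at about (202,185) for the lower joint, (297,187) for the upper joint and (353,207) for the barrel. I fit cylinders in all three views to pin down the pegs.

```bash
python3 - <<'E'
from h import *
from scipy.optimize import least_squares
th=np.radians(9.4); ex=np.array([np.cos(th),np.sin(th)]); ey=np.array([-ex[1],ex[0]])
d=np.array([-.5,0,.8660254])
for n in ['scene','side','w1']:
    p=np.load(n+'.npz')['p'].reshape(-1,3); p=p[np.isfinite(p[:,0])]
    q=np.c_[(p[:,:2]-[.618,.196])@np.c_[ex,ey],p[:,2]-.085]
    for yy,r,s0,s1 in [(-.09,.0145,.03,.185),(0,.0135,.03,.155),(.09,.0165,.015,.055)]:
        s=q@d; e=q-np.outer(s,d)
        m=(s>s0)&(s<s1)&(abs(q[:,1]-yy)<.03)&(abs(e@[.866,0,.5])<.03)
        f=lambda v:np.hypot((q[m]-[v[0],0,0])@[.866,0,.5],q[m][:,1]-v[1]-v[2]*s[m])-r
        k=least_squares(f,[0,yy,0],loss='soft_l1',f_scale=.002)
        print(n,yy,m.sum(),(k.x[:2]*1e3).round(1),'ytilt',k.x[2].round(3),'rms',np.sqrt(np.mean(k.fun**2)).round(4))
E
```

```text
scene -0.09 834 [ -5.5 -89.3] ytilt -0.001 rms 0.0014
scene 0 660 [-5.6  0.7] ytilt -0.002 rms 0.0013
scene 0.09 270 [-5.4 90.5] ytilt 0.006 rms 0.0013
side -0.09 314 [ -5.9 -91.6] ytilt -0.002 rms 0.0022
side 0 213 [-5.7 -2. ] ytilt 0.0 rms 0.0013
side 0.09 64 [-3.  92.6] ytilt -0.209 rms 0.0033
w1 -0.09 687 [ -7.3 -90.2] ytilt -0.0 rms 0.0033
w1 0 378 [-7.3 -0.1] ytilt -0.002 rms 0.0007
w1 0.09 258 [-7.6 97.9] ytilt -0.304 rms 0.0044
```

```bash
python3 -c "
from h import *
plan(.5449,.0927,.33,189.4);plan(.5449,.0927,.2178,189.4)"
```

```text
shift [-0.0073 -0.051   0.0306] turn 0.003
shift [-0.0073 -0.0511  0.1428] turn 0.003
```

Request:
move_arm:
  steps:
    - [[-0.0073,-0.051,0.02],0]
    - [[-0.0073,-0.051,0.06],0]
    - [[-0.0073,-0.051,0.1],0]
    - [[-0.0073,-0.051,0.13],0]
    - [[-0.0073,-0.051,0.143],0]
    - [[-0.0073,-0.051,0.143],0]
    - [[-0.0073,-0.051,0.143],0]

```text
time_s: 3.5
tool_pos: [0.5464, 0.0914, 0.2191]
tool_rot: [180.0, 0.1, -170.6]
force: [-0.7, -0.4, -0.1]
grip_width: 0.0867
```

Request:
move_arm:
  steps:
    - [[0,0,0],0]
    - [[0,0,0],0]
    - [[0,0,0],0]
    - [[0,0,0],0]
    - [[0,0,0],0]
    - [[0,0,0],0]
  hand: 1
  squeeze: 15

```text
time_s: 4.25
tool_pos: [0.5455, 0.0909, 0.2175]
tool_rot: [-180.0, -0.0, -170.6]
force: [0.3, -0.0, 0.4]
grip_width: 0.0349
```

Request:
move_arm:
  steps:
    - [[0,0.0015,0],0]
    - [[0,0.0015,0],0]
    - [[0,0.0015,0],0]
    - [[0,0.0015,0],0]

```text
time_s: 4.75
tool_pos: [0.5453, 0.0924, 0.2176]
tool_rot: [-180.0, 0.0, -170.6]
force: [0.5, 0.5, -0.8]
grip_width: 0.0284
```

Request:
move_arm:
  steps:
    - [[0.004,0,-0.007],0]
    - [[0.008,0,-0.0139],0]
    - [[0.0125,0,-0.0217],0]
    - [[0.0175,0,-0.0303],0]
    - [[0.0225,0,-0.039],0]
    - [[0.0275,0,-0.0476],0]
    - [[0.0325,0,-0.0563],0]
    - [[0.0375,0,-0.065],0]
    - [[0.0375,0,-0.08],0]
    - [[0.0375,0,-0.09],0]
    - [[0.0375,0,-0.09],0]

```text
time_s: 6.12
tool_pos: [0.509, 0.0864, 0.3087]
tool_rot: [180.0, 0.1, -170.6]
force: [0.6, -0.6, -0.9]
grip_width: 0.0285
```

Request:
move_arm:
  steps:
    - [[0,0,0],0]
    - [[0,0,0],0]
    - [[0,0,0],0]
    - [[0,0,0],0]
  squeeze: 3

```text
time_s: 6.62
tool_pos: [0.5083, 0.0863, 0.3074]
tool_rot: [-180.0, -0.0, -170.6]
force: [0.6, -0.6, -1.3]
grip_width: 0.0289
```

```bash
cat >> h.py <<'E'
def look(z0,z1,name='side',n=None,r=.12):
    "line fit of dark points near the tool axis below the fingers, world z band"
    o=env.get_obs(); im,p=cloud(name); t=o['tool_pos']
    if n: save(im,n)
    q=p.reshape(-1,3); ok=np.isfinite(q[:,0])&(im.reshape(-1,3).max(1)<120)
    m=ok&(q[:,2]>z0)&(q[:,2]<z1)&(np.hypot(q[:,0]-t[0],q[:,1]-t[1])<r); q=q[m]
    if len(q)<10: print(name,'few',len(q)); return
    u,_,vt=np.linalg.svd(q-q.mean(0),full_matrices=False); v=vt[0]*np.sign(vt[0][2])
    print(name,len(q),'axis',v.round(3),'tilt',np.degrees(np.arccos(v[2])).round(1),'mean',q.mean(0).round(4),'zmin',q[:,2].min().round(3), 'tool',t.round(4))
E
python3 - <<'E'
from h import *
look(.14,.29,'side','s2.png'); look(.14,.29,'scene','sc2.png')
E
```

```text
side 586 axis [-0.271 -0.876  0.399] tilt 66.5 mean [0.5255 0.1126 0.2187] zmin 0.142 tool [0.5083 0.0863 0.3074]
scene 899 axis [-0.233 -0.883  0.408] tilt 65.9 mean [0.5399 0.1234 0.2215] zmin 0.153 tool [0.5083 0.0863 0.3075]
```

View pics/sc2.png

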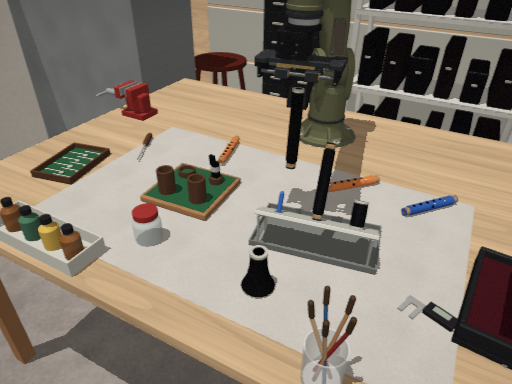

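The joint is off its peg, hanging in the jaws at (296,130), much nearer upright. The other tube spoiled the axis fit, so I narrow it.

```bash
python3 - <<'E'
from h import *
look(.14,.285,'side',r=.07); look(.14,.285,'scene',r=.07)
th=np.radians(3.2); c,s=np.cos(th),np.sin(th)
for n,v in dict(dl=(.05,.05),dr=(.05,-.05),bs=(-.05,-.05)).items(): print(n,.5605+c*v[0]-s*v[1],-.198+s*v[0]+c*v[1])
plan(.6134,-.2451,.3075,3.2+90); plan(.6134,-.2451,.3075,3.2)
print(env.get_obs()['qpos'].round(1))
E
```

```text
side 353 axis [-0.141 -0.02   0.99 ] tilt 8.2 mean [0.5167 0.077  0.2236] zmin 0.15 tool [0.5083 0.0863 0.3075]
scene 581 axis [-0.128 -0.024  0.991] tilt 7.5 mean [0.5335 0.0934 0.2253] zmin 0.152 tool [0.5083 0.0863 0.3075]
dl 0.6076309629594409 -0.14528688654124278
dr 0.6132131134587572 -0.24513096295944087
bs 0.5133690370405591 -0.25071311345875724
shift [-4.950e-02 -3.441e-01  1.000e-04] turn -1.462
shift [-4.950e-02 -3.441e-01  1.000e-04] turn 0.108
[-35.   -0.2  22.4  95.7   0.1  84.5  86.9]
```

Request:
move_arm:
  steps:
    - [[-0.001,-0.015,0],0]
    - [[-0.003,-0.045,0],0]
    - [[-0.006,-0.08,0],0]
    - [[-0.009,-0.12,0],0]
    - [[-0.012,-0.16,0],0]
    - [[-0.015,-0.2,0],0]
    - [[-0.018,-0.24,0],0]
    - [[-0.021,-0.275,0],0]
    - [[-0.023,-0.305,0],0]
    - [[-0.025,-0.33,0],0]
    - [[-0.0265,-0.344,0],0]
    - [[-0.0265,-0.344,0],0]
    - [[-0.0265,-0.344,0],0]

```text
time_s: 8.45
tool_pos: [0.5908, -0.2476, 0.3075]
tool_rot: [179.9, 0.0, -170.5]
force: [-0.3, 0.0, -1.4]
grip_width: 0.0289
```

```bash
python3 - <<'E'
from h import *
look(.13,.285,'side',r=.07,n='s3.png'); look(.13,.285,'scene',r=.07)
E
```

```text
side 374 axis [-0.133 -0.024  0.991] tilt 7.8 mean [ 0.5951 -0.2536  0.2249] zmin 0.151 tool [ 0.5908 -0.2476  0.3075]
scene 525 axis [-0.122 -0.022  0.992] tilt 7.1 mean [ 0.6135 -0.2372  0.2237] zmin 0.153 tool [ 0.5909 -0.2474  0.3076]
```

View pics/s3.png

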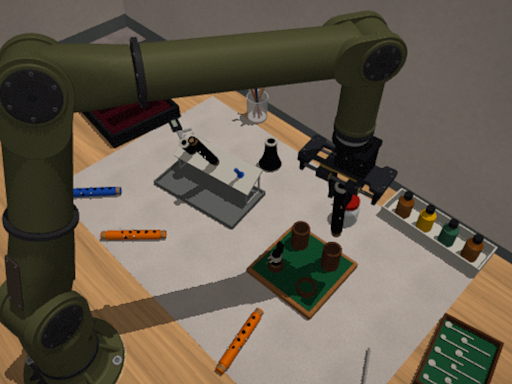

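The side view shows the joint hanging over the far-right deep cup (330,255), about 7.5° off vertical with its foot centred over the cup. I lower it, tipping it upright as the cup takes hold.

Request:
move_arm:
  steps:
    - [[0,-0.001,0.02],0]
    - [[0,-0.001,0.045],0]
    - [[0,-0.001,0.065],0]
    - [[0,-0.001,0.08],0]
    - [[-0.004,-0.001,0.087],0]
    - [[-0.008,-0.001,0.094],0]
    - [[-0.012,-0.001,0.1],0]
    - [[-0.016,-0.001,0.105],0]
    - [[-0.019,-0.001,0.11],0]
    - [[-0.021,-0.001,0.114],0]
    - [[-0.022,-0.001,0.116],0]
    - [[-0.022,-0.001,0.116],0]

```text
time_s: 10.05
tool_pos: [0.6125, -0.2461, 0.1914]
tool_rot: [180.0, -0.0, -170.6]
force: [-0.9, 0.0, -1.5]
grip_width: 0.0292
```

```bash
python3 - <<'E'
from h import *
o=env.get_obs(); print(o['force'],o['tool_pos'])
look(.1,.17,'side',r=.04,n='s4.png'); look(.1,.17,'scene',r=.04)
E
```

```text
[-0.85746065  0.020657   -1.51874749] [ 0.61251872 -0.24613527  0.19141272]
side 206 axis [-0.001  0.01   1.   ] tilt 0.6 mean [ 0.6045 -0.2534  0.1352] zmin 0.101 tool [ 0.6125 -0.2461  0.1914]
scene 244 axis [-0.007  0.004  1.   ] tilt 0.4 mean [ 0.6234 -0.2377  0.1354] zmin 0.101 tool [ 0.6125 -0.2462  0.1916]
```

Upright now, and still about 10 mm above the floor. I lower in small steps until it touches.

Request:
move_arm:
  steps:
    - [[0,0.001,0.003],0]
    - [[0,0.001,0.006],0]
    - [[0,0.001,0.008],0]
    - [[0,0.001,0.0095],0]
    - [[0,0.001,0.0095],0]

```text
time_s: 10.78
tool_pos: [0.6129, -0.2452, 0.1829]
tool_rot: [-180.0, 0.1, -170.6]
force: [-1.0, 1.1, 3.6]
grip_width: 0.0289
```

Request:
move_arm:
  steps:
    - [[0,0,0],0]
    - [[0,0,0],0]
    - [[0,0,0],0]
    - [[0,0,-0.005],0]
    - [[0,0,-0.03],0]
    - [[0,0,-0.08],0]
    - [[0,0,-0.12],0]
    - [[0,0,-0.14],0]
    - [[0,0,-0.145],0]
  hand: -1
  squeeze: 15

```text
time_s: 11.9
tool_pos: [0.6129, -0.2456, 0.329]
tool_rot: [-179.9, 0.2, -170.6]
force: [0.1, -0.2, 0.4]
grip_width: 0.0872
```

```bash
python3 - <<'E'
from h import *
look(.1,.205,'side',r=.05,n='s5.png'); look(.1,.205,'scene',r=.05)
# upper: foot F, grip s=.146
s=.147; x=.6121-.5*s*.987; y=.195-.5*s*.163; z=.085+.866*s-.011
print(x,y,z); plan(x,y,.33,189.4); plan(x,y,z,189.4)
E
```

```text
side 313 axis [ 0.013 -0.011  1.   ] tilt 0.9 mean [ 0.6046 -0.2521  0.1558] zmin 0.1 tool [ 0.6129 -0.2456  0.329 ]
scene 379 axis [-0.005 -0.005  1.   ] tilt 0.4 mean [ 0.6231 -0.2366  0.1541] zmin 0.1 tool [ 0.6127 -0.2454  0.3283]
0.5395555 0.1830195 0.20130199999999998
shift [ 0.0019  0.4343 -0.003 ] turn 0.0
shift [0.0019 0.4343 0.1257] turn 0.0
```

Request:
move_arm:
  steps:
    - [[0,0.03,0],0]
    - [[0,0.085,0],0]
    - [[0,0.145,0],0]
    - [[0,0.205,0],0]
    - [[0.001,0.265,0],0]
    - [[0.002,0.32,0],0]
    - [[0.002,0.375,0],0]
    - [[0.002,0.415,0],0]
    - [[0.002,0.434,0],0]
    - [[0.002,0.434,0.02],0]
    - [[0.002,0.434,0.06],0]
    - [[0.002,0.434,0.1],0]
    - [[0.002,0.434,0.12],0]
    - [[0.002,0.434,0.1257],0]
    - [[0.002,0.434,0.1257],0]
    - [[0.002,0.434,0.1257],0]

```text
time_s: 14.0
tool_pos: [0.5403, 0.1826, 0.2026]
tool_rot: [180.0, 0.1, -170.6]
force: [0.6, 0.2, 0.3]
grip_width: 0.0872
```

```bash
python3 -c "
from h import *
plan(.5396,.183,.2013,189.4)"
```

```text
shift [0.0006 0.0005 0.0013] turn -0.0
```

Request:
move_arm:
  steps:
    - [[0,0,0],0]
    - [[0,0,0],0]
    - [[0,0,0],0]
    - [[0,0,0],0]
    - [[0,0,0],0]
    - [[0,0,0],0]
    - [[0,0,0],0]
    - [[0,0,0],0]
    - [[0,0,0],0]
    - [[0,0,0],0]
  hand: 1
  squeeze: 15

```text
time_s: 15.25
tool_pos: [0.5394, 0.1828, 0.2014]
tool_rot: [180.0, 0.0, -170.6]
force: [-1.1, 1.0, -0.3]
grip_width: 0.0264
```

Request:
move_arm:
  steps:
    - [[0.004,0,-0.007],0]
    - [[0.008,0,-0.0139],0]
    - [[0.0125,0,-0.0217],0]
    - [[0.0175,0,-0.0303],0]
    - [[0.0225,0,-0.039],0]
    - [[0.0275,0,-0.0476],0]
    - [[0.0325,0,-0.0563],0]
    - [[0.0375,0,-0.065],0]
    - [[0.0375,0,-0.08],0]
    - [[0.0375,0,-0.09],0]
    - [[0.0375,0,-0.09],0]

```text
time_s: 16.62
tool_pos: [0.5031, 0.1768, 0.2925]
tool_rot: [180.0, 0.1, -170.6]
force: [0.0, -0.4, -1.1]
grip_width: 0.0264
```

Request:
move_arm:
  steps:
    - [[0,0,0],0]
    - [[0,0,0],0]
    - [[0,0,0],0]
    - [[0,0,0],0]
  squeeze: 3

```text
time_s: 17.12
tool_pos: [0.5024, 0.1765, 0.2912]
tool_rot: [-180.0, -0.0, -170.6]
force: [-0.8, 0.3, -1.2]
grip_width: 0.0271
```

```bash
python3 - <<'E'
from h import *
look(.13,.27,'side',r=.07,n='s6.png'); look(.13,.27,'scene',r=.07,n='sc6.png')
E
```

```text
side 255 axis [-0.267 -0.03   0.963] tilt 15.6 mean [0.5225 0.1685 0.2195] zmin 0.155 tool [0.5024 0.1765 0.2912]
scene 514 axis [-0.258 -0.053  0.965] tilt 15.3 mean [0.5366 0.1836 0.2224] zmin 0.16 tool [0.5024 0.1766 0.2912]
```

Request:
move_arm:
  steps:
    - [[-0.001,-0.015,0],0.05]
    - [[-0.003,-0.04,0],0.12]
    - [[-0.006,-0.075,0],0.2]
    - [[-0.009,-0.11,0],0.28]
    - [[-0.012,-0.145,0],0.37]
    - [[-0.015,-0.18,0],0.46]
    - [[-0.018,-0.215,0],0.55]
    - [[-0.02,-0.25,0],0.64]
    - [[-0.022,-0.28,0],0.72]
    - [[-0.024,-0.3,0],0.78]
    - [[-0.024,-0.307,0],0.8]
    - [[-0.024,-0.307,0],0.8]
    - [[-0.024,-0.307,0],0.8]

```text
time_s: 18.85
tool_pos: [0.5765, -0.1208, 0.2913]
tool_rot: [180.0, -0.0, 143.7]
force: [0.7, -0.4, -1.4]
grip_width: 0.0266
```

```bash
python3 - <<'E'
from h import *
look(.13,.27,'side',r=.065,n='s7.png'); look(.13,.27,'scene',r=.065,n='sc7.png')
plan(.6076,-.1453,.2)
E
```

```text
side 303 axis [-0.213  0.142  0.967] tilt 14.9 mean [ 0.59   -0.1458  0.2186] zmin 0.156 tool [ 0.5765 -0.1208  0.2913]
scene 423 axis [-0.196  0.152  0.969] tilt 14.4 mean [ 0.6051 -0.1291  0.2198] zmin 0.158 tool [ 0.5764 -0.1208  0.2913]
shift [-0.0395 -0.0012  0.0914] turn 0
```

View pics/sc7.png

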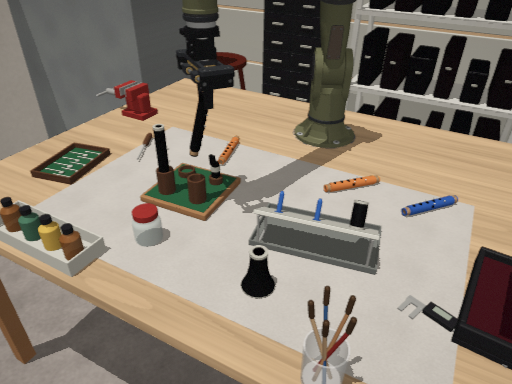

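The scene view shows the lower joint standing in the far deep cup (162,160) and the upper joint hanging over the near deep cup, foot at (195,152). I insert it the same way.

Request:
move_arm:
  steps:
    - [[0.002,-0.001,0.025],0]
    - [[0.002,-0.001,0.055],0]
    - [[0.002,-0.001,0.075],0]
    - [[0.002,-0.001,0.083],0]
    - [[-0.004,-0.001,0.085],0]
    - [[-0.01,-0.001,0.087],0]
    - [[-0.016,-0.001,0.09],0]
    - [[-0.022,-0.001,0.093],0]
    - [[-0.027,-0.001,0.097],0]
    - [[-0.032,-0.001,0.102],0]
    - [[-0.036,-0.001,0.108],0]
    - [[-0.039,-0.001,0.114],0]
    - [[-0.0395,-0.001,0.119],0]
    - [[-0.0395,-0.001,0.119],0]

```text
time_s: 20.7
tool_pos: [0.6072, -0.1465, 0.1717]
tool_rot: [-180.0, -0.0, 143.6]
force: [-0.9, 0.1, -0.5]
grip_width: 0.0271
```

```bash
python3 - <<'E'
from h import *
look(.1,.155,'side',r=.04,n='s8.png'); look(.1,.155,'scene',r=.04)
plan(.6076,-.1453,.162)
E
```

```text
side 92 axis [ 0.027 -0.149  0.989] tilt 8.7 mean [ 0.6009 -0.1569  0.1166] zmin 0.1 tool [ 0.6072 -0.1465  0.1717]
scene 188 axis [0.016 0.002 1.   ] tilt 0.9 mean [ 0.6185 -0.1415  0.1272] zmin 0.101 tool [ 0.6073 -0.1465  0.1721]
shift [0.0006 0.0011 0.0104] turn 0
```

Request:
move_arm:
  steps:
    - [[0,0,0.003],0]
    - [[0,0.001,0.006],0]
    - [[0,0.001,0.008],0]
    - [[0,0.001,0.0095],0]
    - [[0,0.001,0.0095],0]

```text
time_s: 21.42
tool_pos: [0.6083, -0.1459, 0.1632]
tool_rot: [180.0, 0.0, 143.6]
force: [-0.9, -0.1, 0.8]
grip_width: 0.0271
```

Request:
move_arm:
  steps:
    - [[0,0,0.001],0]
    - [[0,0,0.002],0]
    - [[0,0,0.003],0]
    - [[0,0,0.003],0]

```text
time_s: 21.92
tool_pos: [0.6084, -0.1459, 0.1601]
tool_rot: [180.0, 0.0, 143.6]
force: [-0.3, 0.5, 3.9]
grip_width: 0.0268
```

Seated on the floor (+3.9 N). I release and back off upwards.

Request:
move_arm:
  steps:
    - [[0,0,0],0]
    - [[0,0,0],0]
    - [[0,0,0],0]
    - [[0,0,-0.005],0]
    - [[0,0,-0.03],0]
    - [[0,0,-0.08],0]
    - [[0,0,-0.12],0]
    - [[0,0,-0.14],-0.1]
    - [[0,0,-0.145],-0.25]
  hand: -1
  squeeze: 15

```text
time_s: 23.05
tool_pos: [0.6088, -0.1462, 0.3073]
tool_rot: [179.9, 0.2, 158.2]
force: [-0.2, 0.4, -0.2]
grip_width: 0.0868
```

```bash
python3 - <<'E'
from h import *
look(.1,.19,'side',r=.05,n='s9.png'); look(.1,.19,'scene',r=.05)
s=.045; x=.5974-.5*s*.987; y=.2838-.5*s*.163; z=.085+.866*s-.011
print(x,y,z); plan(x,y,.305,189.4); plan(x,y,z,189.4)
E
```

```text
side 251 axis [ 0.031 -0.014  0.999] tilt 1.9 mean [ 0.6011 -0.1545  0.1472] zmin 0.1 tool [ 0.6088 -0.1462  0.3073]
scene 321 axis [ 0.004 -0.008  1.   ] tilt 0.5 mean [ 0.6177 -0.1395  0.1458] zmin 0.1 tool [ 0.6087 -0.1462  0.3072]
0.5751925 0.2801325 0.11297
shift [0.1911 0.3824 0.0011] turn -0.55
shift [0.1915 0.3823 0.1931] turn -0.55
```

Request:
move_arm:
  steps:
    - [[0.01,0.02,0],-0.05]
    - [[0.033,0.067,0],-0.13]
    - [[0.058,0.117,0],-0.22]
    - [[0.083,0.167,0],-0.31]
    - [[0.108,0.217,0],-0.4]
    - [[0.133,0.266,0],-0.48]
    - [[0.157,0.314,0],-0.55]
    - [[0.178,0.355,0],-0.55]
    - [[0.191,0.382,0],-0.55]
    - [[0.191,0.382,0.04],-0.55]
    - [[0.191,0.382,0.09],-0.55]
    - [[0.191,0.382,0.12],-0.55]
    - [[0.191,0.382,0.12],-0.55]

```text
time_s: 24.78
tool_pos: [0.5717, 0.2808, 0.1815]
tool_rot: [-179.9, -0.4, -170.5]
force: [-0.2, 0.5, 0.3]
grip_width: 0.0869
```

```bash
python3 - <<'E'
from h import *
plan(.5752,.2801,.113,189.4)
im,p=cloud('wrist'); save(im,'w10.png')
E
```

```text
shift [-0.0038 -0.0011  0.0685] turn 0.002
```

View pics/w10.png

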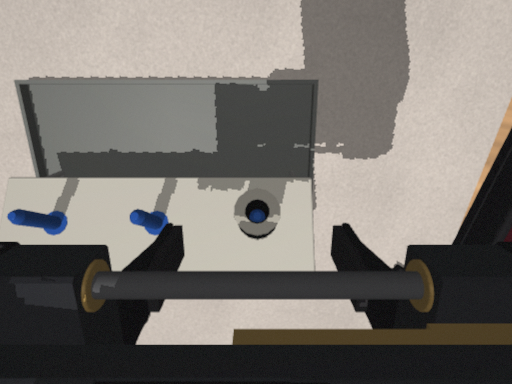

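The barrel, at (257,213), is centred between the fingers. I descend and grip.

Request:
move_arm:
  steps:
    - [[-0.003,-0.0005,0.02],0]
    - [[-0.003,-0.0005,0.045],0]
    - [[-0.003,-0.0005,0.062],0]
    - [[-0.003,-0.0005,0.068],0]
    - [[-0.003,-0.0005,0.068],0]
    - [[-0.003,-0.0005,0.068],0]

```text
time_s: 25.58
tool_pos: [0.5786, 0.2802, 0.1179]
tool_rot: [180.0, 0.1, -170.6]
force: [1.0, 0.2, -0.2]
grip_width: 0.0871
```

Request:
move_arm:
  steps:
    - [[0,0,0],0]
    - [[0,0,0],0]
    - [[0,0,0],0]
    - [[0,0,0],0]
    - [[0,0,0],0]
    - [[0,0,0],0]
    - [[0,0,0],0]
    - [[0,0,0],0]
    - [[0,0,0],0]
  hand: 1
  squeeze: 12

```text
time_s: 26.7
tool_pos: [0.5779, 0.2803, 0.1169]
tool_rot: [180.0, 0.0, -170.6]
force: [0.1, 0.6, -0.9]
grip_width: 0.0313
```

Request:
move_arm:
  steps:
    - [[0.004,0,-0.007],0]
    - [[0.008,0,-0.0139],0]
    - [[0.0125,0,-0.0217],0]
    - [[0.0175,0,-0.0303],0]
    - [[0.0215,0,-0.0372],0]
    - [[0.0215,0,-0.0372],0]
    - [[0.0215,0,-0.0372],0]

```text
time_s: 27.58
tool_pos: [0.5567, 0.2764, 0.1541]
tool_rot: [180.0, 0.0, -170.6]
force: [-0.4, 1.1, 0.0]
grip_width: 0.032
```

Request:
move_arm:
  steps:
    - [[-0.003,0,-0.001],0]
    - [[-0.006,0,-0.002],0]
    - [[-0.009,0,-0.003],0]
    - [[-0.012,0,-0.004],0]
    - [[-0.015,0,-0.0045],0]
    - [[-0.018,0,-0.005],0]
    - [[-0.021,0,-0.005],0]
    - [[-0.024,0,-0.005],0]
    - [[-0.024,0,-0.005],0]
  squeeze: 3

```text
time_s: 28.7
tool_pos: [0.5807, 0.2806, 0.1592]
tool_rot: [180.0, 0.0, -170.6]
force: [-0.7, 1.3, -0.5]
grip_width: 0.0316
```

```bash
cat >> h.py <<'E'
def bar(n=None,r=.0165):
    "fit barrel cylinder (free axis) with points from scene+side near grasp"
    from scipy.optimize import least_squares
    t=env.get_obs()['tool_pos']; Q=[]
    for k in ['scene','side']:
        im,p=cloud(k)
        if n: save(im[90:290,150:450],k+n)
        q=p.reshape(-1,3); ok=np.isfinite(q[:,0])&(im.reshape(-1,3).max(1)<110)
        c=q-[t[0],t[1],t[2]+.011]
        m=ok&(c[:,2]>-.05)&(c[:,2]<-.022)&(np.hypot(c[:,0],c[:,1])<.045); Q.append(c[m]); print(k,m.sum(),c[m][:,2].min().round(3) if m.sum() else '')
    c=np.vstack(Q)
    def f(v):
        d=np.array([v[2],v[3],1]); d/=np.linalg.norm(d)
        return np.linalg.norm(np.cross(c-[v[0],v[1],-.03],d),axis=1)-r
    k=least_squares(f,[0,0,0,0],loss='soft_l1',f_scale=.002).x
    print('axis at -30mm',(k[:2]*1e3).round(1),'slope deg',np.degrees(np.arctan(k[2:])).round(1))
E
python3 -c "
from h import *
bar('b1.png'); print(env.get_obs()['force'])"
```

```text
scene 125 -0.047
side 70 -0.05
axis at -30mm [-1.1 -1.3] slope deg [ 1.4 -0.9]
[-0.44465443  0.8049065  -0.86442921]
```

View pics/sceneb1.png

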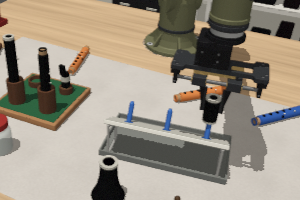

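Upright now (about 1.4° off). I firm the grip, lift clear and carry it to the seat.

Request:
move_arm:
  steps:
    - [[0,0,0],0]
    - [[0,0,-0.005],0]
    - [[0,0,-0.015],0]
    - [[0,0,-0.04],0]
    - [[0,0,-0.075],0]
    - [[0,0,-0.1],0]
    - [[0,0,-0.1],0]
  squeeze: 10

```text
time_s: 29.68
tool_pos: [0.5819, 0.2803, 0.2623]
tool_rot: [179.9, 0.3, -170.6]
force: [-0.3, -1.2, -0.5]
grip_width: 0.0315
```

```bash
python3 -c "
from h import *
bar(); plan(.5134,-.2507,.26,186)"
```

```text
scene 156 -0.048
side 81 -0.05
axis at -30mm [-1.2 -1.2] slope deg [0.7 1.5]
shift [ 0.1526 -0.5127 -0.0011] turn 0.059
```

Request:
move_arm:
  steps:
    - [[0.005,-0.017,0],0]
    - [[0.015,-0.052,0],0]
    - [[0.029,-0.098,0],0]
    - [[0.043,-0.145,0],0.02]
    - [[0.057,-0.192,0],0.03]
    - [[0.071,-0.239,0],0.04]
    - [[0.085,-0.286,0],0.05]
    - [[0.099,-0.333,0],0.06]
    - [[0.113,-0.38,0],0.06]
    - [[0.127,-0.427,0],0.06]
    - [[0.138,-0.467,0],0.06]
    - [[0.147,-0.497,0],0.06]
    - [[0.1515,-0.512,0],0.06]
    - [[0.1515,-0.512,0.03],0.06]
    - [[0.1515,-0.512,0.08],0.06]
    - [[0.1515,-0.512,0.13],0.06]
    - [[0.1515,-0.512,0.16],0.06]
    - [[0.1515,-0.512,0.17],0.06]
    - [[0.1515,-0.512,0.17],0.06]

```text
time_s: 32.15
tool_pos: [0.5145, -0.2492, 0.089]
tool_rot: [180.0, -0.0, -174.0]
force: [-0.1, -0.2, -0.3]
grip_width: 0.0318
```

```bash
python3 - <<'E'
from h import *
plan(.5144,-.2497,.062)
im,p=cloud('side'); o=env.get_obs()
save(cv2.resize(im[210:340,240:370],None,fx=4,fy=4),'s11.png')
E
```

```text
shift [ 0.0001 -0.0005  0.027 ] turn 0
```

View pics/s11.png

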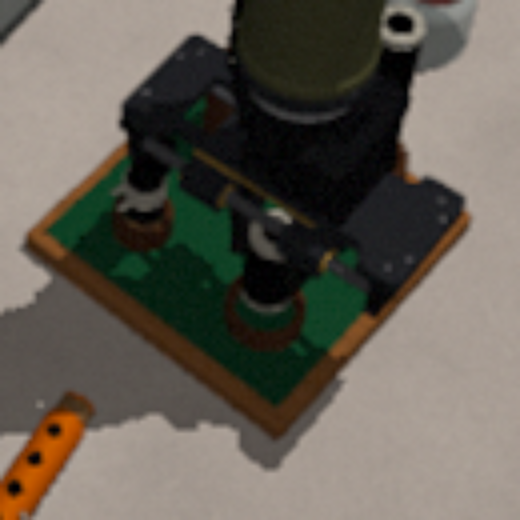

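The barrel's foot (268,295) hangs upright just above the empty cup (265,315), and the mouthpiece is clear. I lower it with a light grip.

Request:
move_arm:
  steps:
    - [[0,-0.0005,0.006],0]
    - [[0,-0.0005,0.011],0]
    - [[0,-0.0005,0.015],0]
    - [[0,-0.0005,0.018],0]
    - [[0,-0.0005,0.021],0]
    - [[0,-0.0005,0.023],0]
    - [[0,-0.0005,0.023],0]
  squeeze: 5

```text
time_s: 33.08
tool_pos: [0.5146, -0.25, 0.0659]
tool_rot: [180.0, -0.0, -174.0]
force: [0.0, 0.8, -0.3]
grip_width: 0.0315
```

Request:
move_arm:
  steps:
    - [[0,0,0.0015],0]
    - [[0,0,0.003],0]
    - [[0,0,0.0045],0]
    - [[0,0,0.0045],0]

```text
time_s: 33.58
tool_pos: [0.5152, -0.25, 0.0625]
tool_rot: [180.0, 0.1, -174.0]
force: [-1.8, 0.7, 5.2]
grip_width: 0.0317
```

Request:
move_arm:
  steps:
    - [[0,0,-0.0005],0]
    - [[0,0,-0.0005],0]
    - [[0,0,-0.0005],0]
    - [[0,0,-0.0005],0]
    - [[0,0,-0.02],0]
    - [[0,0,-0.06],0]
    - [[0,0,-0.11],0]
    - [[0,0,-0.16],0]
    - [[0.05,0,-0.2],0]
    - [[0.05,0.05,-0.22],0]
    - [[0.05,0.1,-0.22],0]
    - [[0.05,0.16,-0.22],0]
    - [[0.05,0.22,-0.22],0]
    - [[0.05,0.25,-0.22],0]
    - [[0.05,0.25,-0.22],0]
  hand: -0.3

```text
time_s: 35.45
tool_pos: [0.4388, -0.0045, 0.2828]
tool_rot: [180.0, 0.1, -173.8]
force: [-0.2, -0.8, 0.2]
grip_width: 0.0567
```

```bash
python3 - <<'E'
from h import *
from scipy.optimize import least_squares
ims=[];P=[]
for k in ['scene','side']:
    im,p=cloud(k); P.append(p.reshape(-1,3)[(im.reshape(-1,3).max(1)<120)])
    ims.append(cv2.resize(im[110:220,130:250] if k=='scene' else im[205:335,240:370],(390,390)))
save(np.hstack(ims),'fin.png')
q=np.vstack(P); q=q[np.isfinite(q[:,0])]
for n,x,y,z0,z1,r,top in [('lower',.6132,-.2451,.1,.21,.0145,.218),('upper',.6076,-.1453,.1,.185,.0135,.204),('barrel',.5134,-.2507,.045,.083,.0163,.088)]:
    h=np.hypot(q[:,0]-x,q[:,1]-y)
    c=q[(h<.03)&(q[:,2]>z0)&(q[:,2]<z1)]
    f=lambda v:np.linalg.norm(np.cross(c-[v[0],v[1],.026],np.array([v[2],v[3],1])/np.hypot(1,np.hypot(v[2],v[3]))),axis=1)-r
    v=least_squares(f,[x,y,0,0],loss='soft_l1',f_scale=.002).x
    print(n,len(c),'foot off mm',((v[0]-x)*1e3).round(1),((v[1]-y)*1e3).round(1),'tilt',np.degrees(v[2:]).round(1),'top',np.percentile(q[(h<.02)&(q[:,2]<.25)][:,2],99.5).round(4),'want',top)
print(env.get_obs()['force'],env.get_obs()['time_s'])
E
```

```text
lower 742 foot off mm 1.9 -1.1 tilt [-0.1  0.1] top 0.2183 want 0.218
upper 529 foot off mm 0.5 -0.3 tilt [ 0.  -0.4] top 0.2046 want 0.204
barrel 230 foot off mm 0.5 -1.7 tilt [-0.2  0.1] top 0.0897 want 0.088
[ 0.24387816 -0.02816164 -0.33404362] 35.55
```

View pics/fin.png

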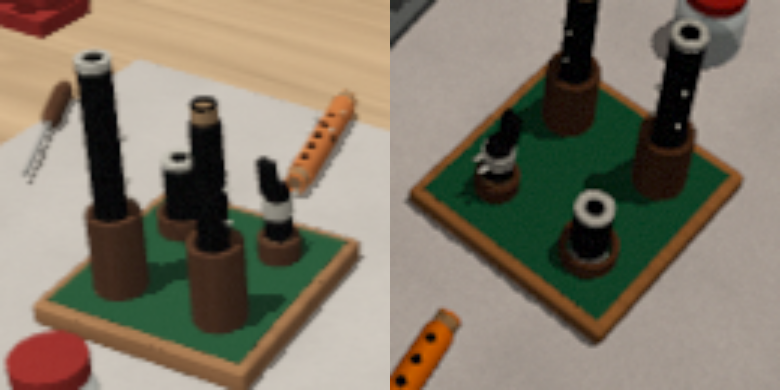

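The final views show both joints upright in the deep cups, the barrel seated in its cup, and the mouthpiece unmoved. I hand in.

```bash
python3 -c "
from cell import env
print(env.sign_off())"
```

```text
the job is handed in; nothing more can be done
None
```

The two joints and the barrel are off the pegs and standing in the holder, same end down as before, and the job is handed in at about 35.6 s of the 72 s allowed.

- **Placing:** I drew the lower joint off first, then the upper joint, then the barrel. The lower joint is in the right deep cup, the upper joint in the left one, and the barrel in the empty shallow cup. Each was lowered until it touched the cup floor (4–5 N) and released there.
- **Getting them upright:** The tool could not tilt, so I let each joint swing down in a light grip and finished the turn in its cup. The barrel I tipped upright against its peg tip.
- **Last checks:** All three stand within 0.5° of vertical.

| Piece | Top height measured | Expected |
|---|---|---|
| Lower joint | 218.3 mm | 218 mm |
| Upper joint | 204.6 mm | 204 mm |
| Barrel | 89.7 mm | 88 mm |

- **Disagreements:** The barrel's top reads 1.7 mm high, and the fitted foot positions are up to 2.2 mm off the cup centres. The cameras are only good to about 2 mm. One single-camera reading while inserting the upper joint showed 8.7° of tilt where the other camera showed 0.9°; both cameras agreed it was upright after release.
- **Left alone:** The mouthpiece is in its cup as before. I did not re-measure the bell and pad jar; the arm went nowhere near the bell, and the pictures showed no change to either. The gripper was clear of everything at hand-in.

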